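Open the mini keg at the games-room bar

ROBOT

A 6-joint arm with a two-finger parallel gripper is mounted at the origin on the work surface. World frame = base frame: x ahead of the robot, y to its left, z up, the work surface at z = 0. Lengths are in mm, angles in rad, forces in N, time in s.
With the tool pointing down it reaches from about 350 to 975 mm from the base axis. Payload 7.1 kg.
Tool frame: the origin (TCP) lies midway between the tips of the shut fingers; the grasp point (between the pads) lies ctrl.grip_point_offset behind it (ctrl.grip_point_offset is the distance from the TCP to the grasp point, in mm); z points along the fingers, y is the line along which they close (so a half turn about z gives the same grasp; the last joint's range is limited). The gripper opens to 88 mm and grips with 3 to 60 N. Pads are 20 mm wide; open, the fingers measure 115 mm over their backs; the gripper's body (75 mm by 178 mm) begins 61 mm behind the grasp point.
Start: joints at [-1.279, 0.423, 1.63, -0, 1.089, -0.019], TCP at [191.155, -595.033, 222.675] pointing down, gripper open.
Joint ranges: [-3, 3], [-0.9, 2.11], [0.09, 2.58], [-1.31, 4.45], [0.11, 2.69], [-2.54, 2.54]. Speed limits (rad/s): [2.39, 2.39, 3.01, 3.14, 3.14, 3.14].

INTERFACE

Orientations are given as a rotation vector (axis times angle).
In Python, from workcell import ctrl gives the robot as it stands.
- The arm moves only by the tool apply_moves, never from a script. Its argument "targets" is a list of rows, each an object of numbers: "tx", "ty", "tz": the shift along the world's x, y, z in m; "spin": the turn about the world's z in degrees. In form: [{"tx": .., "ty": .., "tz": .., "spin": ..}, ...]. A call has exactly 8 rows; each row is the pose to reach, as a shift and turn from the pose commanded when the call began; what a row does not reach only later rows make up. A row lasts 1/10 s, in which the tool goes at most 50 mm and 8.59 degrees, less where a joint would pass 70% of its speed; a pose out of reach is approached as far as the arm can. A call with a gripper value outside its range is refused whole. "gripper" is the closure, from -1 (fully open) to 1 (shut), set as the call begins (left out, the last holds). The fingers move at their own pace and stop on an object; the grip force is fixed at half the most. Time passes only in rows, so rows that repeat a pose let the fingers close, or fill a call up. It gives the time, the measured TCP pose, the force, the opening and the grip force at its end, in the units of the state.
- ctrl.get_obs(): the state, without advancing time (a new reading comes with each control period).
- ctrl.get_image(name): name is "scene" or "top" or "wrist"; returns the picture (420x560x3 uint8, red, green, blue); there is no depth.
- ctrl.get_calibration(name): a dict with "fov_y" (degrees; the focal length in pixels is half the picture's height over the tangent of half this angle, whatever the lens; pixels are square), "cx", "cy" (the principal point, pixels), "dist" ([k1, k2, p1, p2, k3] as OpenCV has them; the pictures are not rectified), "rvec" (rotation vector, rad) and "tvec" (3), from world to camera coordinates, as OpenCV has them. Camera axes: x right, y down, z forward; pixel columns grow to the right and rows downward; lengths in mm; the calibration is good to about 2 mm. A picture is of the moment at which its call begins: read the wrist's pose just before it. get_calibration takes no time and is no camera call; for the wrist camera it gives the pose at the moment of the call.
- ctrl.close_job(): hands the job in; it is judged then, once.
Trained networks look in the newest picture that a camera, given by its name, has taken for a name from the list of things; names that differ only in an ending like _2 or _b are one class to them, and where a whole thing is asked for, a point or a joint stands for the part that bears it (a point fixed in the world has none). Each returns a list of dicts, best first, with "score" (0 to 1); they miss things now and then, are a little off and sometimes report something else, mostly with a low value. They report only what shows in the picture. A call takes as long as a camera call. They do not tell look-alikes from the thing itself.
- ctrl.outline_of(name, camera): "pixels" (420x560 bool, what is visible of it) and "box" ([left, top, right, bottom] in pixels, round what is visible of it).
- ctrl.pinpoint(name, camera): "uv" ([column, row] in pixels: a listed point, or the origin of a listed thing).
The state is a dict: "t": time; "qpos": joint angles; "qvel": joint speeds; "joint_torque": joint torques, N m; "ee_pos": TCP position; "orientation": TCP orientation; "ft_force": force on the tool from outside, world axes, zero at the start; "moment": the same for the moment, N m; "width": finger opening in mm; "grasp_force": force on a finger pad.
Only numpy, scipy, OpenCV 4.12 (cv2) and the standard library are available. Lean on these libraries where they do the work, as an engineer would, in place of code of your own. Each camera call takes 0.05 s, during which the arm holds its last target. There are 200 camera calls.

TASK

Open the mini keg for refilling: lift the cap's flip-top locking tab until it stands up and leave it up, then unscrew the cap beneath it until the thread lets go, take it off and set it down gently, right way up, in the middle of the black rubber bar mat. The cap and its tab are plastic: go gently, follow the hinge and the thread, never yank or press hard on the cap while the thread still holds it, do not drop it, and do not knock the keg or disturb the other things on the bar.

Things in the scene. Friction and masses are not known exactly. Their poses are not given: they have to be found in the camera images.
- keg: Stainless mini keg, 128 mm wide, fixed to the bar, carrying handle low on its side at -x. Origin: centre of its underside, z up its axis. Its shoulder ends in a flat collar 72 mm wide, top at z = 196 mm, from which the neck rises. Two small ears on the collar at +x, 27 to 34 mm from the axis, tops at z = 208 mm, flank the tongue of the cap's tab.
- neck_top (a point): Top centre of the threaded neck, 226 mm above the bar: 34 mm in diameter, 42.4 mm over the threads, 30 mm tall. Coarse right-hand thread with three starts: the cap unscrews anticlockwise seen from above and must be let rise as the thread lifts it, several mm in all, to be felt. A sprung seal pushes the tight cap up with 4 to 7 N, fading over the first 4 mm of rise.
- cap: Black ribbed screw cap, 52 mm in diameter, 30 mm tall, hollow below, 65 to 110 g with its tab. Origin: centre of its lower rim (200 to 203 mm above the bar at the start); z up; +x points to the free end of the tab. It takes about 0.1 to 0.2 N m to start turning, then turns easily with about 2 mm of up and down play, and stays where it is left.
- cap_top (a point): Centre of the cap's top face, 30 mm above its lower rim. The thread lets the cap go after between a quarter and a half turn from the start; where differs each time and can only be felt: before it a light pull of 5 N finds the cap held, after it the cap comes straight up. Push and pull on the plastic thread should stay under about 10 N. Clear of the neck 27 mm above where it started.
- tab (a joint): Angle of the grey flip-top locking tab: 0 flat on the cap, 1.57 upright, stop at 1.7; its stiff hinge stays where left (about 1 N at the end moves it). A plate 46 mm long from the hinge, 22 mm wide, 4.5 mm thick. A 7 mm wide tongue 32 to 35 mm from the hinge hangs 29 mm down outside the cap between the keg's ears: the cap cannot turn until the tab is up 0.3 rad.
- tab_hinge (a point): On the tab's hinge axis, middle of its width: in the cap's frame at x = -4 mm, z = 32.5 mm. The hinge axis runs along the cap's y. When upright the tab stands 46 mm above this point, with the tongue pointing over the cap.
- tab_end (a point): On the tab, 40 mm from the hinge axis, middle of its width and thickness; moves with the tab. The free end, 6 mm further, sticks out 16 mm past the cap's side and can be pinched across its 22 mm width; 25 mm of room beneath.
- mat: The black rubber bar mat lying fixed on the bar, rectangular, 150 mm (its x) by 120 mm (its y), top at 6 mm. Origin: centre of its underside.
- pint: Bystander: an empty clear pint glass, 84 mm wide, 145 mm tall. Origin: centre of its underside.
- tumbler: Bystander: an empty clear tumbler, 80 mm wide, 85 mm tall. Origin: centre of its underside.
- jigger: Bystander: a steel double-cone spirit measure, 42 mm wide, 70 mm tall. Origin: centre of its underside.
- flagon: Bystander: an amber glass flagon with a plain black cap and no tab, 84 mm wide, 200 mm tall. Origin: centre of its underside.
- coasters: Bystander: a stack of round cork coasters, 95 mm wide, 25 mm tall. Origin: centre of its underside.
- chalk: Bystander: a cue-chalk cube, 22 mm. Origin: centre of its underside.
- opener: Bystander: a bottle opener lying flat, 130 mm long, 34 mm wide, 6 mm thick. Origin: near the middle of its length, underside.
Things that resemble listed ones, but are neither listed nor needed, are in the scene too. Of the things shaped like the mat, the black one is meant.

How it is judged (in metres and radians):
On the way, in this order (a step that is already met when the one before it is completed fails the run):
1. The tab stands up (at least 1.2 rad) while the cap is still screwed home (value of joint tab above 1.2 rad and z of cap in the frame of keg below 0.205 m), for 0.2 s.
2. The cap is unscrewed and clear above the neck (value of joint tab above 1.2 rad and z of cap in the frame of keg above 0.228 m), for 0.1 s.
At the end, for the whole second after the job is handed in: The cap stands right way up (within 0.12 rad) at rest on the rubber mat, its axis within 55 mm along the mat's length and 42 mm along its width of the mat's centre, its tab still up (over 1.2 rad) (value of joint tab above 1.2 rad and angle between cap's own z axis and vertical below 0.12 rad and z of cap in the frame of mat between 0.002 and 0.01 m and x of cap in the frame of mat between -0.055 and 0.055 m and y of cap in the frame of mat between -0.042 and 0.042 m and linear speed of cap below 0.02 m/s); the robot touches nothing.
It fails at once if The cap is yanked, pressed or wrenched against the keg with more than 25 N of contact force (8 to 14 N of it the seal's own while tight) (contact force between cap and keg above 25 N).
It fails at once if The arm or fingers bear on the keg with more than 15 N (contact force between any of the arm, the fingers and keg above 15 N).
It fails at once if The cap is pressed on the mat with more than 40 N (contact force between cap and mat above 40 N).
It fails at once if The cap is dropped: it moves faster than 0.4 m/s with nothing holding it (contact force between the fingers and cap below 0.05 N and linear speed of cap above 0.4 m/s).
It fails at once if A bystander is moved by more than 20 mm (distance of any of pint, tumbler, jigger, flagon, coasters, chalk, opener from where it was at the start of the episode above 0.02 m).
It also fails if it takes over 72 s, if anything falls off the work surface, if the arm or the gripper's body presses on something with over 40 N, if the wrist force passes 120 N, or if a joint passes its speed limit or range.

## Working session

There is one attempt and no reset: what is moved stays moved. The work goes in short steps, Python scripts to look and compute and a tool call to move; the robot and the scene stay as the last step left them, time stands still between calls to the robot, and variables do not carry over. Pictures are saved under pics/ and viewed, at most 10 in all, crops included, and the job is handed in when it is done.

Besides the shell and the picture viewer there is one more tool, called after "Call:" as name(argument=value, ...) on one line, values as JSON. apply_moves: Moves the arm, as the interface text tells. Its arguments: {"type":"object","properties":{"targets":{"type":"array"},"gripper":{"type":"number"}},"required":["targets"]}

```bash
mkdir -p pics; ls; cat > h.py <<'E'
import numpy as np, cv2
from workcell import ctrl
def cam(n):
    c=ctrl.get_calibration(n); f=210/np.tan(np.radians(c['fov_y'])/2)
    K=np.array([[f,0,c['cx']],[0,f,c['cy']],[0,0,1.]]); R=cv2.Rodrigues(np.array(c['rvec'],float))[0]
    return K,np.array(c['dist'],float),R,np.array(c['tvec'],float).ravel()
def ray(C,uv):
    K,d,R,t=C
    p=cv2.undistortPoints(np.array([[uv]],float),K,d)[0,0]
    return -R.T@t, R.T@np.array([p[0],p[1],1.])
def onz(C,uv,z):
    o,d=ray(C,uv); return o+d*(z-o[2])/d[2]
def proj(C,P):
    K,d,R,t=C
    return cv2.projectPoints(np.array(P,float).reshape(-1,3),cv2.Rodrigues(R)[0],t,K,d)[0].reshape(-1,2)
def tri(rs):
    A=np.zeros((3,3));b=np.zeros(3)
    for o,d in rs:
        d=d/np.linalg.norm(d);M=np.eye(3)-np.outer(d,d);A+=M;b+=M@o
    return np.linalg.solve(A,b)
def save(n,im): cv2.imwrite('pics/'+n,cv2.cvtColor(im,cv2.COLOR_RGB2BGR))
E
python3 - <<'E'
from h import *
np.set_printoptions(precision=1,suppress=True)
a=ctrl.get_image('scene');b=ctrl.get_image('top')
save('both.png',cv2.resize(np.vstack([a,b]),(450,675))) if 0 else None
save('s.png',cv2.resize(a,(800,600)));save('t.png',cv2.resize(b,(800,600)))
z={'cap_top':232,'tab_hinge':234,'tab_end':234,'neck_top':226,'keg':0,'mat':0,'cap':202,'flagon':0,'pint':0,'tumbler':0,'jigger':0,'coasters':0,'chalk':0,'opener':0}
for n in z:
  for c in ('scene','top'):
    C=cam(c)
    print(n,c,[(round(r['score'],2),np.array(r['uv']),onz(C,r['uv'],z[n])[:2]) for r in ctrl.pinpoint(n,c)[:4]])
o=ctrl.get_obs();print(ctrl.grip_point_offset,o)
for c in('scene','top'):
  C=cam(c);print(c,-C[2].T@C[3])
E
```

```text
pics
cap_top scene [(0.59, array([327.4, 160.5]), array([492.8, 153.1]))]
cap_top top [(0.73, array([214.7, 212.2]), array([487.7, 161.9]))]
tab_hinge scene [(0.52, array([328.3, 162.9]), array([505.4, 146.8]))]
tab_hinge top [(0.58, array([211.6, 214.7]), array([481.1, 169.9]))]
tab_end scene [(0.61, array([334.6, 165.6]), array([523.1, 154.2]))]
tab_end top [(0.6, array([221.7, 199.1]), array([522.1, 142.4])), (0.16, array([217.3, 215.1]), array([479.7, 154.8]))]
neck_top scene [(0.66, array([329.2, 162. ]), array([493.7, 159. ])), (0.49, array([396.3, 239.2]), array([796.2, 117.4]))]
neck_top top [(0.86, array([220.6, 213.8]), array([483.3, 147.1]))]
keg scene [(0.83, array([322.6, 225.4]), array([500.5, 160.2])), (0.67, array([237.8, 329.2]), array([ 697.9, -214.3])), (0.19, array([248.7, 281.3]), array([ 584.3, -129.9]))]
keg top [(0.72, array([228.3, 215.1]), array([490.2, 155.6])), (0.33, array([379.5, 216.5]), array([ 474.1, -341.6]))]
mat scene [(0.97, array([248. , 279.8]), array([ 579.1, -129.3])), (0.91, array([196.6, 224.3]), array([ 317. , -172.2])), (0.64, array([122.7
[... 1535 characters left out ...]
array([214.3, 212.8]), array([498.8, 201.3]))]
opener scene [(0.67, array([237.2, 329.9]), array([ 698.9, -216.3])), (0.32, array([339.6, 299.1]), array([743.2,  44.9]))]
opener top [(0.63, array([340.4, 150.3]), array([ 696.8, -219.1]))]
18.700000000000003 {'t': 1.5, 'qpos': array([-1.3,  0.4,  1.6, -0. ,  1.1, -0. ]), 'qvel': array([ 0., -0., -0., -0.,  0.,  0.]), 'joint_torque': array([  0. , -54.5, -27.4,   0.1,   0. ,  -0. ]), 'ee_pos': array([ 191.2, -595. ,  222.7]), 'orientation': array([-3.1, -0.5,  0. ]), 'ft_force': array([-0. ,  0. , -0.4]), 'moment': array([-0. ,  0.1, -0. ]), 'grasp_force': 0.0, 'width': 88.00229333521203}
scene [1159.8 -389.8  796.4]
top [ 430.5   -4.3 1243.2]
```

View pics/s.png

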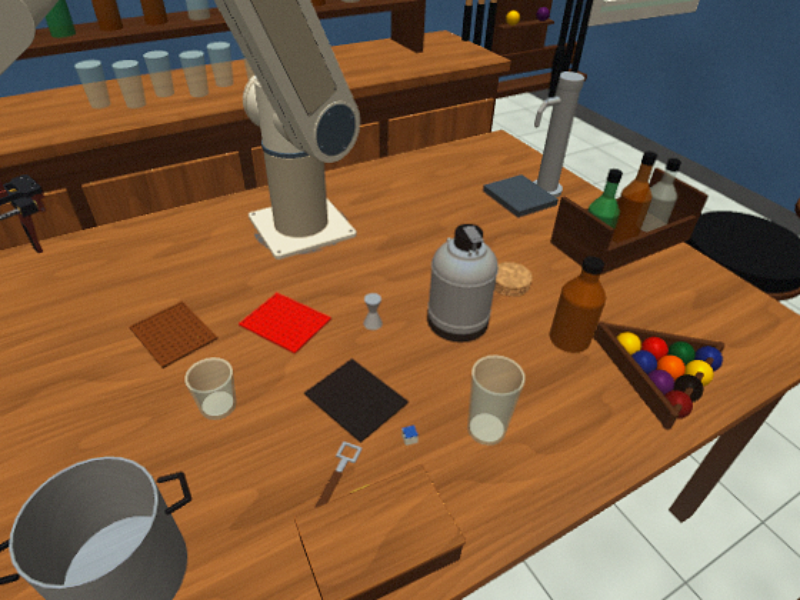

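View pics/t.png

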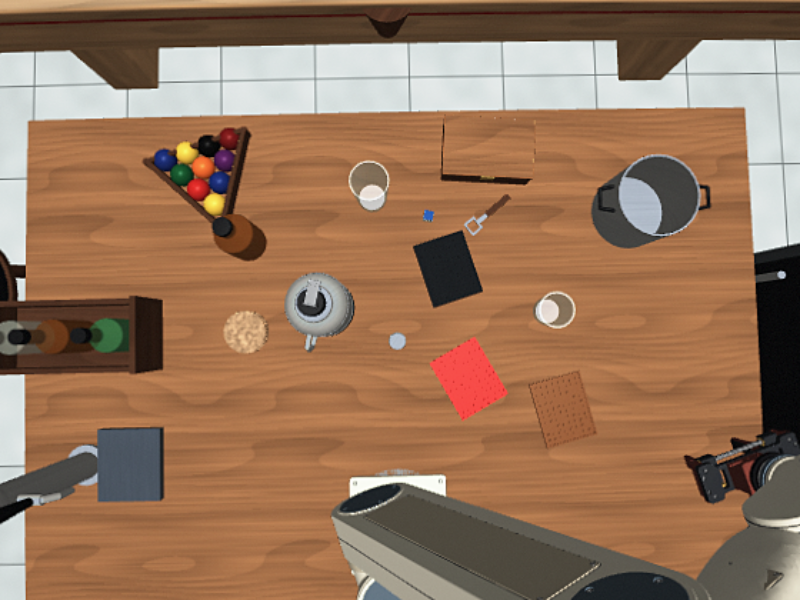

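The scene picture shows the keg at (463,290), with its tab pointing away from the handle. The black bar mat is at (356,398), or (448,269) in the top view. The red mat at (285,322) and the brown mat at (173,333) are look-alikes. Only the one at world (573,-131) is black, so it is the one meant. I'll bring the wrist camera over for a closer look.

Call:
apply_moves(targets=[{"tx": 0.03, "ty": 0.03, "tz": 0.025}, {"tx": 0.06, "ty": 0.06, "tz": 0.05}, {"tx": 0.09, "ty": 0.09, "tz": 0.075}, {"tx": 0.12, "ty": 0.12, "tz": 0.1}, {"tx": 0.15, "ty": 0.15, "tz": 0.125}, {"tx": 0.18, "ty": 0.18, "tz": 0.15}, {"tx": 0.21, "ty": 0.21, "tz": 0.175}, {"tx": 0.24, "ty": 0.24, "tz": 0.2}], gripper=-1)

```text
validation failed for argument at $.ta...
```

Call:
apply_moves(targets=[{"tx": 0, "ty": 0.05, "tz": 0}, {"tx": 0, "ty": 0.1, "tz": 0}, {"tx": 0, "ty": 0.15, "tz": 0}, {"tx": 0, "ty": 0.2, "tz": 0}, {"tx": 0, "ty": 0.25, "tz": 0}, {"tx": 0, "ty": 0.3, "tz": 0}, {"tx": 0, "ty": 0.35, "tz": 0}, {"tx": 0, "ty": 0.4, "tz": 0}])

```text
validation failed for argument at $.ta...
```

```bash
python3 - <<'E'
from h import *
np.set_printoptions(precision=2,suppress=True)
o=ctrl.get_obs();R=cv2.Rodrigues(o['orientation'])[0]
print(o['t'],o['ee_pos'],o['qpos'],'toolx',R[:,0],'tooly',R[:,1]);C=cam('wrist');print(-C[2].T@C[3],C[2][2])
print(proj(C,[[488,156,232],[522,142,234],[573,-131,6]]))
w=ctrl.get_image('wrist');save('w1.png',cv2.resize(w,(800,600)))
# crop of mats from top camera
t=ctrl.get_image('top');save('mats.png',cv2.resize(t[150:330,270:450],(600,600),interpolation=cv2.INTER_CUBIC))
E
```

```text
1.5 [ 191.16 -595.01  222.67] [-1.28  0.42  1.63 -0.    1.09 -0.02] toolx [ 0.95  0.31 -0.  ] tooly [ 0.31 -0.95 -0.  ]
[ 266.66 -571.14  384.67] [-0.28 -0.09 -0.96]
[[ -559843.47  -411045.33]
 [-4100595.38 -3309085.33]
 [    -343.66     -781.42]]
```

View pics/w1.png

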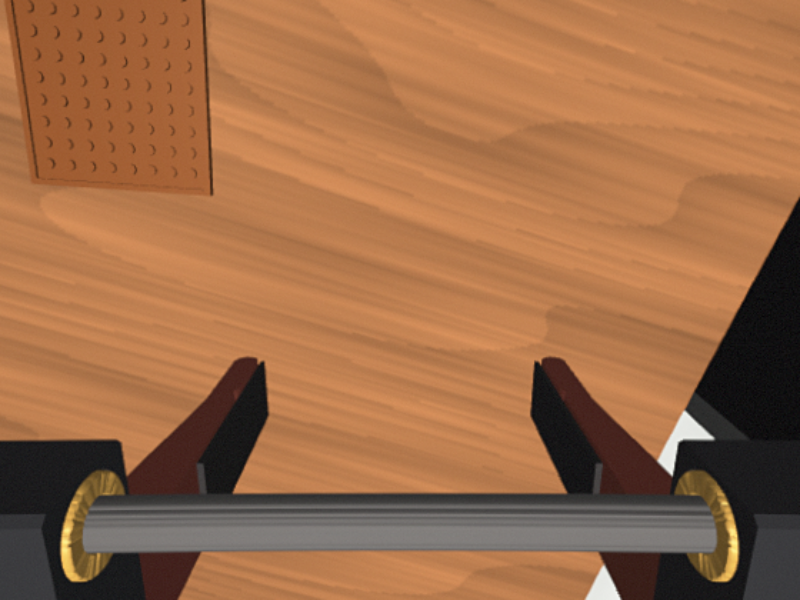

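View pics/mats.png

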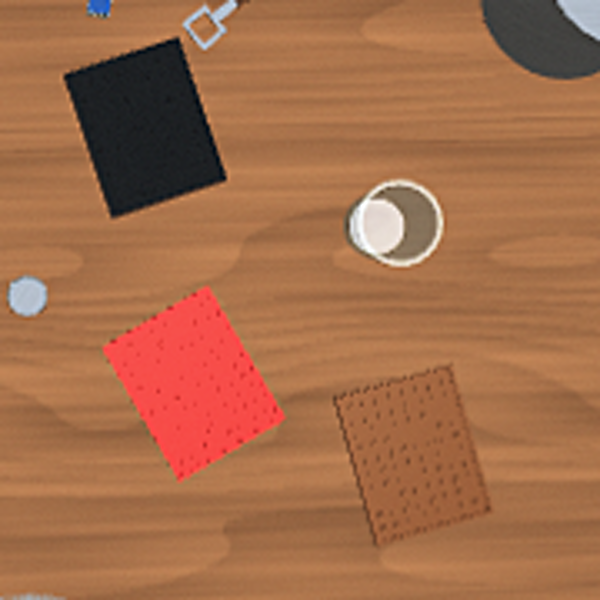

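The crop confirms it: the black mat is at crop (145,127), red at (195,383) and brown at (412,455). The move calls were refused, probably because every row needs all four keys.

Call:
apply_moves(targets=[{"tx": 0.03, "ty": 0.03, "tz": 0.025, "spin": -4}, {"tx": 0.06, "ty": 0.06, "tz": 0.05, "spin": -8}, {"tx": 0.09, "ty": 0.09, "tz": 0.075, "spin": -12}, {"tx": 0.12, "ty": 0.12, "tz": 0.1, "spin": -16}, {"tx": 0.15, "ty": 0.15, "tz": 0.125, "spin": -20}, {"tx": 0.18, "ty": 0.18, "tz": 0.15, "spin": -24}, {"tx": 0.21, "ty": 0.21, "tz": 0.175, "spin": -28}, {"tx": 0.24, "ty": 0.24, "tz": 0.2, "spin": -32}], gripper=-1)

```text
t: 2.4
ee_pos: [432.0, -353.5, 424.0]
orientation: [3.117, -0.393, 0.001]
ft_force: [0.1, -0.2, 0.1]
width: 88.1
grasp_force: 0.0
```

Call:
apply_moves(targets=[{"tx": 0.01, "ty": 0.049, "tz": 0, "spin": -1}, {"tx": 0.02, "ty": 0.098, "tz": 0, "spin": -2}, {"tx": 0.03, "ty": 0.147, "tz": 0, "spin": -3}, {"tx": 0.04, "ty": 0.196, "tz": 0, "spin": -4}, {"tx": 0.05, "ty": 0.245, "tz": 0, "spin": -5}, {"tx": 0.06, "ty": 0.294, "tz": 0, "spin": -6}, {"tx": 0.06, "ty": 0.343, "tz": 0, "spin": -6}, {"tx": 0.06, "ty": 0.39, "tz": 0, "spin": -6}])

```text
t: 3.2
ee_pos: [490.9, 37.1, 422.8]
orientation: [-3.093, 0.55, -0.001]
ft_force: [0.8, 0.3, -0.3]
width: 87.6
grasp_force: 0.0
```

Call:
apply_moves(targets=[{"tx": 0, "ty": 0.045, "tz": 0, "spin": 0}, {"tx": 0, "ty": 0.09, "tz": 0, "spin": 0}, {"tx": 0, "ty": 0.11, "tz": 0, "spin": 0}, {"tx": 0, "ty": 0.11, "tz": 0, "spin": 0}, {"tx": 0, "ty": 0.11, "tz": 0, "spin": 0}, {"tx": 0, "ty": 0.11, "tz": 0, "spin": 0}, {"tx": 0, "ty": 0.11, "tz": 0, "spin": 0}, {"tx": 0, "ty": 0.11, "tz": 0, "spin": 0}])

```text
t: 4.0
ee_pos: [491.3, 144.0, 422.8]
orientation: [3.092, -0.553, 0.0]
ft_force: [-0.4, 0.1, 0.5]
width: 87.8
grasp_force: 0.0
```

```bash
cat > look.py <<'E'
from h import *
import sys
np.set_printoptions(precision=2,suppress=True)
o=ctrl.get_obs();R=cv2.Rodrigues(o['orientation'])[0]
print(o['t'],o['ee_pos'],o['qpos'],'toolx deg',np.degrees(np.arctan2(R[1,0],R[0,0])))
C=cam('wrist')
w=ctrl.get_image('wrist');save(sys.argv[1],cv2.resize(w,(800,600)))
for n,z in dict(cap_top=232,tab_hinge=234,tab_end=234,neck_top=226,keg=0,cap=202).items():
    print(n,[(round(r['score'],2),np.array(r['uv']),onz(C,r['uv'],z)[:2]) for r in ctrl.pinpoint(n,'wrist')[:2]])
for n in('tab','cap','keg'):
    for r in ctrl.outline_of(n,'wrist')[:1]:
        m=r['pixels'].astype(np.uint8);cn=max(cv2.findContours(m,0,2)[0],key=cv2.contourArea)
        print(n,r['score'],r['box'],m.sum(),cv2.minAreaRect(cn))
        if n=='tab':
            print([onz(C,p,237) [:2] for p in cv2.boxPoints(cv2.minAreaRect(cn))])
E
python3 look.py w2.png
```

```text
4.0 [491.27 144.01 422.76] [ 0.26  0.07  1.63 -0.    1.44  2.19] toolx deg -20.28222156612687
cap_top [(0.85, array([271.3, 184.6]), array([491.49, 151.32]))]
tab_hinge [(0.87, array([266.7, 190.7]), array([487.82, 157.38]))]
tab_end [(0.77, array([261.4, 146.4]), array([529.  , 146.94]))]
neck_top [(0.42, array([440.8,  24.6]), array([571.03, -33.95]))]
keg []
cap [(0.75, array([269. , 176.7]), array([493.85, 153.63]))]
tab 0.63 [247.3, 144.3, 282.0, 197.4] 1205 ((266.2897644042969, 167.29190063476562), (51.60578155517578, 24.162778854370117), 83.36748504638672)
[array([535.35, 154.25]), array([530.1 , 132.74]), array([482.92, 144.29]), array([488.29, 166.73])]
cap 0.95 [243.0, 139.6, 296.0, 209.9] 2741 ((265.5384521484375, 175.80770874023438), (68.50547790527344, 54.360618591308594), 56.30992889404297)
keg 0.66 [216.2, 109.5, 327.7, 247.1] 7461 ((271.1246643066406, 166.43423461914062), (112.29338836669922, 112.51544952392578), 38.990997314453125)
```

View pics/w2.png

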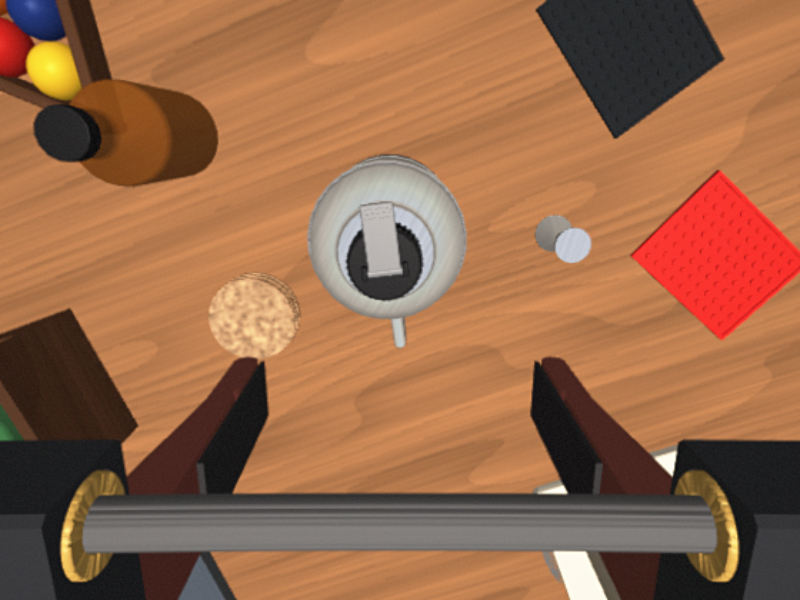

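The wrist view shows the keg cap centred near (383,262), with the tab running from (385,275) out to (378,203) and the handle below at (398,335). The tab is flat and its yaw is about -14°. I'll align with it and take a closer look.

Call:
apply_moves(targets=[{"tx": 0.01, "ty": 0.001, "tz": -0.02, "spin": 1}, {"tx": 0.02, "ty": 0.002, "tz": -0.04, "spin": 2}, {"tx": 0.03, "ty": 0.003, "tz": -0.06, "spin": 3}, {"tx": 0.038, "ty": 0.003, "tz": -0.08, "spin": 4}, {"tx": 0.038, "ty": 0.003, "tz": -0.1, "spin": 5}, {"tx": 0.038, "ty": 0.003, "tz": -0.12, "spin": 6}, {"tx": 0.038, "ty": 0.003, "tz": -0.135, "spin": 6}, {"tx": 0.038, "ty": 0.003, "tz": -0.135, "spin": 6}], gripper=0.2)

```text
t: 5.3
ee_pos: [527.9, 147.7, 285.5]
orientation: [3.116, -0.388, -0.006]
ft_force: [-0.1, -0.6, 0.5]
width: 35.3
grasp_force: 0.0
```

```bash
python3 look.py w3.png
```

```text
5.3 [527.89 147.69 285.51] [0.25 0.24 1.74 0.   1.17 2.07] toolx deg -14.19098302213448
cap_top [(0.89, array([282.3, 287.5]), array([490.25, 154.42]))]
tab_hinge []
tab_end [(0.92, array([281.6, 232.7]), array([527.27, 145.6 ]))]
neck_top []
keg [(0.37, array([278.5, 230.8]), array([444.91, 168.38]))]
cap [(0.69, array([283.1, 264.1]), array([492.1 , 153.06]))]
tab 0.7 [265.4, 225.9, 300.7, 295.9] 2614 ((282.0, 260.0), (72.0, 36.0), 90.0)
[array([536.25, 154.11]), array([531.01, 133.46]), array([484.42, 144.47]), array([489.99, 166.39])]
cap 0.95 [246.6, 222.7, 320.5, 318.2] 5724 ((280.0, 270.5), (93.0, 74.0), 90.0)
keg 0.84 [206.4, 143.3, 358.8, 339.6] 12484 ((282.72015380859375, 206.45355224609375), (153.430419921875, 131.24996948242188), 2.5830202102661133)
```

View pics/w3.png

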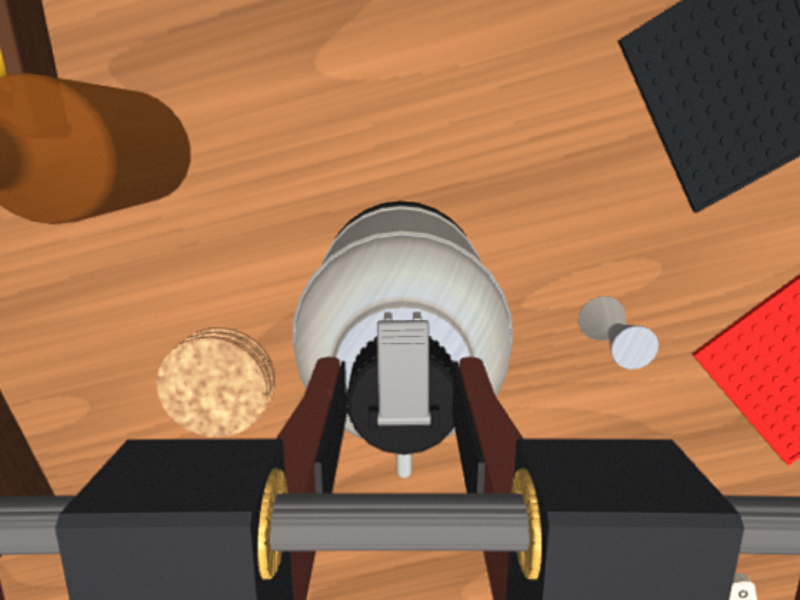

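The close view shows the tab running from (403,322) down to (403,425), aligned with the fingers at (345,362) and (455,362). It sits about 1.3 mm to tool +y, so I'll correct for that and descend around the tab.

Call:
apply_moves(targets=[{"tx": 0.001, "ty": -0.0016, "tz": -0.01, "spin": 0}, {"tx": 0.001, "ty": -0.0016, "tz": -0.02, "spin": 0}, {"tx": 0.001, "ty": -0.0016, "tz": -0.032, "spin": 0}, {"tx": 0.001, "ty": -0.0016, "tz": -0.044, "spin": 0}, {"tx": 0.001, "ty": -0.0016, "tz": -0.056, "spin": 0}, {"tx": 0.001, "ty": -0.0016, "tz": -0.068, "spin": 0}, {"tx": 0.001, "ty": -0.0016, "tz": -0.068, "spin": 0}, {"tx": 0.001, "ty": -0.0016, "tz": -0.068, "spin": 0}], gripper=0.3)

```text
t: 6.6
ee_pos: [530.1, 146.4, 219.3]
orientation: [3.117, -0.388, -0.001]
ft_force: [-0.4, -0.2, 0.8]
width: 30.9
grasp_force: 0.0
```

```bash
python3 look.py w4.png
```

```text
6.6 [530.11 146.36 219.33] [0.25 0.32 1.8  0.   1.02 2.07] toolx deg -14.192506293847385
cap_top [(0.59, array([279. , 359.6]), array([491.75, 155.51])), (0.54, array([135.3, 290.3]), array([542.61, 208.  ]))]
tab_hinge []
tab_end [(0.74, array([280.4, 292.5]), array([526.75, 146.02])), (0.55, array([440. , 244.8]), array([532.21,  75.7 ]))]
neck_top []
keg []
cap [(0.92, array([285.2, 320.6]), array([492.05, 151.96]))]
tab 0.79 [256.0, 272.8, 310.2, 347.2] 3288 ((281.5, 308.5), (71.0, 49.0), 90.0)
[array([539.74, 152.94]), array([534.66, 132.88]), array([500.63, 140.79]), array([506.01, 162.06])]
cap 0.77 [243.0, 274.4, 323.3, 399.7] 5566 ((279.5, 309.0), (72.0, 79.0), 90.0)
keg 0.59 [183.5, 152.2, 380.2, 307.1] 17934 ((281.0, 229.0), (154.0, 192.0), 90.0)
```

View pics/w4.png

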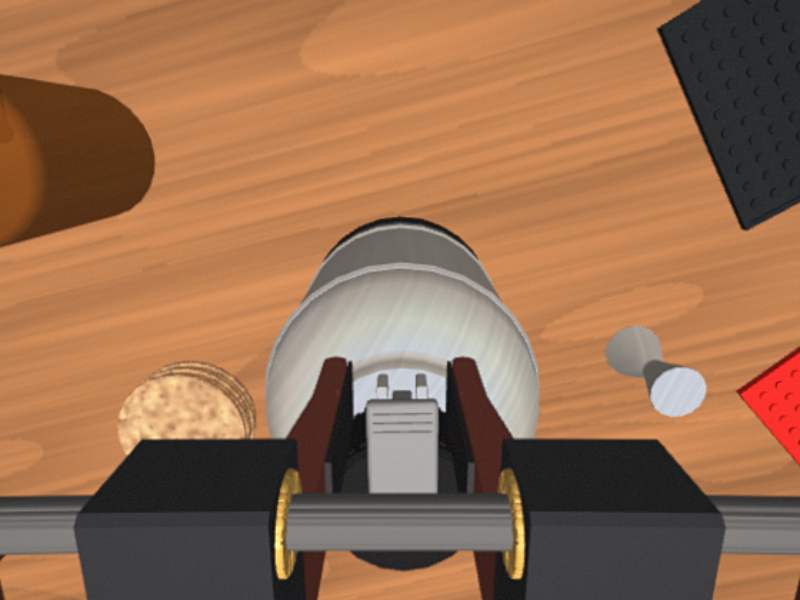

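The tab spans u 366–438, midpoint 402, between fingers at 351 and 448, midpoint 400. That leaves a shift of about 0.8 mm. I'll go down 4 mm and narrow the grip around it.

Call:
apply_moves(targets=[{"tx": -0.0002, "ty": -0.0009, "tz": -0.001, "spin": 0}, {"tx": -0.0002, "ty": -0.0009, "tz": -0.002, "spin": 0}, {"tx": -0.0002, "ty": -0.0009, "tz": -0.003, "spin": 0}, {"tx": -0.0002, "ty": -0.0009, "tz": -0.004, "spin": 0}, {"tx": -0.0002, "ty": -0.0009, "tz": -0.004, "spin": 0}, {"tx": -0.0002, "ty": -0.0009, "tz": -0.004, "spin": 0}, {"tx": -0.0002, "ty": -0.0009, "tz": -0.004, "spin": 0}, {"tx": -0.0002, "ty": -0.0009, "tz": -0.004, "spin": 0}], gripper=0.44)

```text
t: 7.9
ee_pos: [530.0, 145.5, 215.7]
orientation: [-3.117, 0.388, -0.0]
ft_force: [-0.7, 0.4, -0.3]
width: 24.8
grasp_force: 0.0
```

Call:
apply_moves(targets=[{"tx": 0, "ty": 0, "tz": 0, "spin": 0}, {"tx": 0, "ty": 0, "tz": 0, "spin": 0}, {"tx": 0, "ty": 0, "tz": 0, "spin": 0}, {"tx": 0, "ty": 0, "tz": 0, "spin": 0}, {"tx": 0, "ty": 0, "tz": 0, "spin": 0}, {"tx": 0, "ty": 0, "tz": 0, "spin": 0}, {"tx": 0, "ty": 0, "tz": 0, "spin": 0}, {"tx": 0, "ty": 0, "tz": 0, "spin": 0}], gripper=0.5)

```text
t: 8.7
ee_pos: [530.0, 145.5, 215.7]
orientation: [-3.117, 0.388, -0.0]
ft_force: [-0.0, 0.3, -0.3]
width: 21.7
grasp_force: 1.8
```

Call:
apply_moves(targets=[{"tx": 0, "ty": 0, "tz": 0, "spin": 0}, {"tx": 0, "ty": 0, "tz": 0, "spin": 0}, {"tx": 0, "ty": 0, "tz": 0, "spin": 0}, {"tx": 0, "ty": 0, "tz": 0.001, "spin": 0}, {"tx": 0, "ty": 0, "tz": 0.002, "spin": 0}, {"tx": 0, "ty": 0, "tz": 0.003, "spin": 0}, {"tx": 0, "ty": 0, "tz": 0.004, "spin": 0}, {"tx": 0, "ty": 0, "tz": 0.004, "spin": 0}], gripper=0.53)

```text
t: 9.5
ee_pos: [529.7, 145.4, 219.5]
orientation: [3.117, -0.388, -0.001]
ft_force: [0.8, 1.9, -4.6]
width: 21.5
grasp_force: 27.9
```

Call:
apply_moves(targets=[{"tx": -0.0005, "ty": 0.0001, "tz": 0.0023, "spin": 0}, {"tx": -0.0008, "ty": 0.0002, "tz": 0.0043, "spin": 0}, {"tx": -0.0013, "ty": 0.0003, "tz": 0.0064, "spin": 0}, {"tx": -0.0018, "ty": 0.0005, "tz": 0.0084, "spin": 0}, {"tx": -0.0024, "ty": 0.0006, "tz": 0.0104, "spin": 0}, {"tx": -0.0032, "ty": 0.0008, "tz": 0.0124, "spin": 0}, {"tx": -0.0041, "ty": 0.001, "tz": 0.0143, "spin": 0}, {"tx": -0.0041, "ty": 0.001, "tz": 0.0143, "spin": 0}])

```text
t: 10.3
ee_pos: [525.8, 146.4, 234.3]
orientation: [3.118, -0.388, 0.0]
ft_force: [0.1, -0.6, -2.8]
width: 21.3
grasp_force: 29.2
```

```bash
cat > st.py <<'E'
from h import *
np.set_printoptions(precision=2,suppress=True)
o=ctrl.get_obs();u=np.array([.9695,-.245]);v=np.array([-.245,-.9695]);d=o['ee_pos'][:2]-[489,155]
print(o['t'],o['ee_pos'],'along',d@u,'lat',d@v,'F',o['ft_force'],'Fu',o['ft_force'][:2]@u,'Fv',o['ft_force'][:2]@v,'M',o['moment'],o['width'],o['grasp_force'])
E
python3 st.py
```

```text
10.3 [525.84 146.43 234.34] along 37.81789291470354 lat -0.717390740691572 F [ 0.11 -0.59 -2.79] Fu 0.251393330743823 Fv 0.5463687569197028 M [-0.   -0.21  0.04] 21.348278673944396 29.203861355781555
```

Call:
apply_moves(targets=[{"tx": -0.0009, "ty": 0.0002, "tz": 0.0019, "spin": 0}, {"tx": -0.0019, "ty": 0.0005, "tz": 0.0037, "spin": 0}, {"tx": -0.0043, "ty": 0.0011, "tz": 0.0071, "spin": 0}, {"tx": -0.0069, "ty": 0.0017, "tz": 0.0103, "spin": 0}, {"tx": -0.0098, "ty": 0.0025, "tz": 0.0133, "spin": 0}, {"tx": -0.013, "ty": 0.0033, "tz": 0.0159, "spin": 0}, {"tx": -0.0164, "ty": 0.0041, "tz": 0.0181, "spin": 0}, {"tx": -0.0164, "ty": 0.0041, "tz": 0.0181, "spin": 0}])

```text
t: 11.1
ee_pos: [509.9, 150.4, 253.0]
orientation: [3.118, -0.388, 0.004]
ft_force: [4.1, -2.8, -4.1]
width: 21.7
grasp_force: 30.0
```

```bash
python3 st.py
```

```text
11.1 [509.88 150.41 252.99] along 21.36955798402572 lat -0.6675825007525011 F [ 4.06 -2.84 -4.06] Fu 4.63045459746312 Fv 1.7564267627051195 M [-0.61 -0.91  0.11] 21.714637741416812 30.013564825057983
```

Call:
apply_moves(targets=[{"tx": -0.0018, "ty": 0.0005, "tz": 0.001, "spin": 0}, {"tx": -0.0036, "ty": 0.0009, "tz": 0.0019, "spin": 0}, {"tx": -0.0055, "ty": 0.0014, "tz": 0.0027, "spin": 0}, {"tx": -0.0075, "ty": 0.0019, "tz": 0.0034, "spin": 0}, {"tx": -0.0113, "ty": 0.0029, "tz": 0.0045, "spin": 0}, {"tx": -0.0153, "ty": 0.0039, "tz": 0.0052, "spin": 0}, {"tx": -0.0182, "ty": 0.0046, "tz": 0.0053, "spin": 0}, {"tx": -0.0182, "ty": 0.0046, "tz": 0.0053, "spin": 0}])

```text
t: 11.9
ee_pos: [493.1, 155.2, 259.4]
orientation: [-3.117, 0.388, -0.009]
ft_force: [6.6, -3.0, 1.4]
width: 21.4
grasp_force: 29.9
```

```bash
python3 st.py
```

```text
11.9 [493.05 155.16 259.35] along 3.8912594032043137 lat -1.1495448634193985 F [ 6.55 -3.02  1.43] Fu 7.094014267321059 Fv 1.3239761290508267 M [-0.65 -1.22  0.02] 21.438653288379232 29.912039637565613
```

Call:
apply_moves(targets=[{"tx": 0, "ty": 0, "tz": 0, "spin": 0}, {"tx": 0, "ty": 0, "tz": 0, "spin": 0}, {"tx": 0, "ty": 0, "tz": 0, "spin": 0}, {"tx": 0, "ty": 0, "tz": 0, "spin": 0}, {"tx": 0, "ty": 0, "tz": 0, "spin": 0}, {"tx": 0, "ty": 0, "tz": 0, "spin": 0}, {"tx": 0, "ty": 0, "tz": 0, "spin": 0}, {"tx": 0, "ty": 0, "tz": 0, "spin": 0}], gripper=-0.7)

```text
t: 12.7
ee_pos: [491.2, 155.2, 257.3]
orientation: [3.118, -0.388, -0.0]
ft_force: [-0.0, -0.3, -0.8]
width: 74.6
grasp_force: 0.0
```

```bash
python3 st.py; python3 - <<'E'
from h import *
np.set_printoptions(precision=1,suppress=True)
for c in ('scene','top','wrist'):
    im=ctrl.get_image(c); C=cam(c)
    if c=='scene': save('sc.png',cv2.resize(im[110:215,270:410],(800,600),interpolation=cv2.INTER_CUBIC))
    for th in (0,.6,1.2,1.5): print(c,th,proj(C,[489+40*np.cos(th)*.97,155-40*np.cos(th)*.245,234+40*np.sin(th)])[0],end=' ')
    print()
    for n in('tab_end','tab_hinge','cap_top'): print(n,[(round(r['score'],2),np.array(r['uv'])) for r in ctrl.pinpoint(n,c)[:2]])
E
```

```text
12.7 [491.23 155.17 257.32] along 2.1229771561206823 lat -0.7153051122414653 F [-0.01 -0.27 -0.79] Fu 0.052594593657172645 Fv 0.26929100436626063 M [0.02 0.   0.03] 74.63031568646184 0.0
scene 0 [332.8 167.4] scene 0.6 [332.8 158.6] scene 1.2 [330.8 149.8] scene 1.5 [329.3 146.5] 
tab_end [(0.56, array([328.4, 149. ])), (0.21, array([329.3, 166.8]))]
tab_hinge [(0.72, array([338.9, 300.8])), (0.58, array([153.9, 284. ]))]
cap_top [(0.81, array([327.1, 162.2])), (0.6, array([286.9, 304. ]))]
top 0 [220.6 197. ] top 0.6 [218.7 198.8] top 1.2 [216.1 205.3] top 1.5 [214.9 209.7] 
tab_end []
tab_hinge []
cap_top []
wrist 0 [279.3 181.8] wrist 0.6 [279.3 207.9] wrist 1.2 [279.3 259.2] wrist 1.5 [279.4 286.6] 
tab_end [(0.67, array([277.7, 264.7]))]
tab_hinge [(0.62, array([276.2, 260.7]))]
cap_top [(0.76, array([279. , 251.9]))]
```

View pics/sc.png

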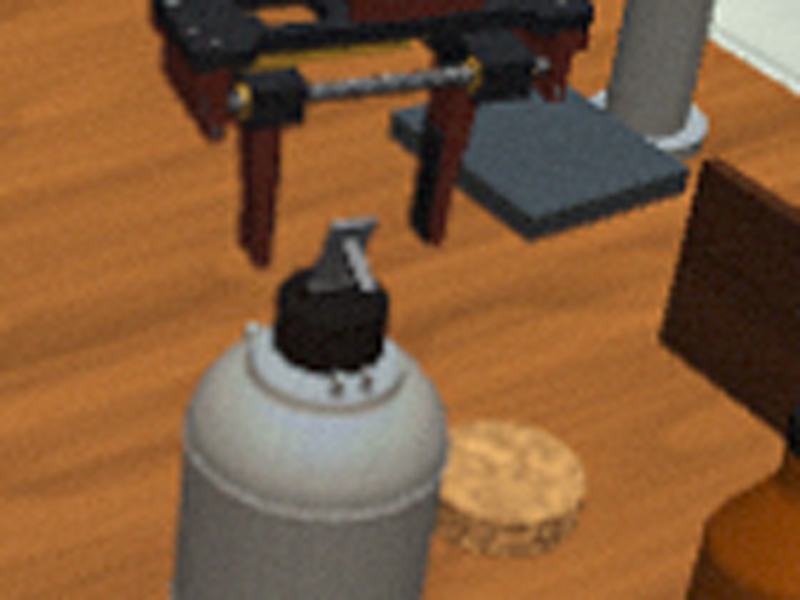

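The tab is clearly up, standing at crop (345,250) with its tongue pointing over the cap. I want its angle in numbers before unscrewing.

```bash
cat > ang.py <<'E'
from h import *
from scipy.spatial import ConvexHull
import itertools,sys
np.set_printoptions(precision=2,suppress=True)
yaw=np.radians(float(sys.argv[1]));cx,cy=float(sys.argv[2]),float(sys.argv[3]);z0=float(sys.argv[4])
u=np.array([np.cos(yaw),np.sin(yaw),0]);v=np.array([-u[1],u[0],0]);Z=np.array([0,0,1.])
def boxes(th,dx,dy,dz):
    h=np.array([cx,cy,z0])-4*u+32.5*Z+dx*u+dy*v+dz*Z
    a=np.cos(th)*u+np.sin(th)*Z;n=-np.sin(th)*u+np.cos(th)*Z
    B=lambda r,w,q:[h+i*a+j*v+k*n for i,j,k in itertools.product(r,w,q)]
    return B((0,46),(-11,11),(-2.25,2.25)),B((32,35),(-3.5,3.5),(-29,0))
def sil(C,th,dx,dy,dz):
    m=np.zeros((420,560),np.uint8)
    for b in boxes(th,dx,dy,dz): cv2.fillConvexPoly(m,cv2.convexHull((proj(C,b)*16).round().astype(np.int32)),1,shift=4)
    return m>0
for c in sys.argv[5:]:
    ctrl.get_image(c);C=cam(c);r=ctrl.outline_of('tab',c)
    if not r: print(c,'none');continue
    m=r[0]['pixels'].astype(bool)
    res=[]
    for th in np.arange(0.6,1.75,.05):
        best=max(((sil(C,th,dx,dy,0)&m).sum()/(sil(C,th,dx,dy,0)|m).sum(),dx,dy) for dx in(-3,0,3) for dy in(-3,0,3))
        res.append((best[0],round(th,2),best[1:]))
    print(c,r[0]['score'],m.sum(),r[0]['box'],sorted(res,reverse=True)[:6])
E
python3 ang.py -14.2 492.9 154.1 202 scene wrist top
```

```text
scene 0.6 144 [323.7, 147.9, 339.1, 163.6] [(np.float64(0.8670886075949367), np.float64(1.3), (3, 0)), (np.float64(0.8653846153846154), np.float64(1.25), (0, 0)), (np.float64(0.8571428571428571), np.float64(1.2), (0, 0)), (np.float64(0.8322981366459627), np.float64(1.35), (3, 0)), (np.float64(0.8300653594771242), np.float64(1.15), (-3, 0)), (np.float64(0.7741935483870968), np.float64(1.1), (-3, 0))]
wrist 0.94 1726 [250.1, 203.2, 307.0, 276.8] [(np.float64(0.8665287118468702), np.float64(1.2), (-3, 0)), (np.float64(0.8122605363984674), np.float64(1.25), (0, 0)), (np.float64(0.7585593597154291), np.float64(1.3), (0, 0)), (np.float64(0.7238386932108218), np.float64(1.15), (-3, 0)), (np.float64(0.7142262895174709), np.float64(1.35), (3, 0)), (np.float64(0.6372881355932203), np.float64(1.4), (3, 0))]
top none
```

The tab is only at about 1.25 rad, which is marginal. I'll pinch it again and carry it a bit further.

Call:
apply_moves(targets=[{"tx": 0.003, "ty": -0.0008, "tz": -0.002, "spin": 0}, {"tx": 0.006, "ty": -0.0015, "tz": -0.004, "spin": 0}, {"tx": 0.0092, "ty": -0.0023, "tz": -0.005, "spin": 0}, {"tx": 0.0092, "ty": -0.0023, "tz": -0.005, "spin": 0}, {"tx": 0.0092, "ty": -0.0023, "tz": -0.005, "spin": 0}, {"tx": 0.0092, "ty": -0.0023, "tz": -0.005, "spin": 0}, {"tx": 0.0092, "ty": -0.0023, "tz": -0.005, "spin": 0}, {"tx": 0.0092, "ty": -0.0023, "tz": -0.005, "spin": 0}], gripper=0.48)

```text
t: 14.4
ee_pos: [500.4, 152.9, 252.4]
orientation: [-3.118, 0.388, -0.0]
ft_force: [0.2, -0.9, -0.1]
width: 22.9
grasp_force: 0.0
```

Call:
apply_moves(targets=[{"tx": 0, "ty": 0, "tz": 0, "spin": 0}, {"tx": 0, "ty": 0, "tz": 0, "spin": 0}, {"tx": 0, "ty": 0, "tz": 0, "spin": 0}, {"tx": -0.003, "ty": 0.0007, "tz": 0.0008, "spin": 0}, {"tx": -0.006, "ty": 0.0015, "tz": 0.0014, "spin": 0}, {"tx": -0.009, "ty": 0.0022, "tz": 0.0018, "spin": 0}, {"tx": -0.012, "ty": 0.003, "tz": 0.0019, "spin": 0}, {"tx": -0.014, "ty": 0.0035, "tz": 0.0019, "spin": 0}], gripper=0.53)

```text
t: 15.2
ee_pos: [489.1, 155.9, 255.2]
orientation: [-3.118, 0.387, -0.01]
ft_force: [8.1, -5.3, -0.9]
width: 21.6
grasp_force: 30.0
```

```bash
python3 st.py
```

```text
15.2 [489.13 155.87 255.18] along -0.08366262235470562 lat -0.8761262808476418 F [ 8.1  -5.27 -0.88] Fu 9.145760838233016 Fv 3.1222558870655828 M [-1.01 -1.84  0.02] 21.620109043284387 29.999372363090515
```

Call:
apply_moves(targets=[{"tx": 0, "ty": 0, "tz": 0, "spin": 0}, {"tx": 0, "ty": 0, "tz": 0, "spin": 0}, {"tx": 0, "ty": 0, "tz": 0, "spin": 0}, {"tx": 0, "ty": 0, "tz": 0, "spin": 0}, {"tx": 0, "ty": 0, "tz": 0, "spin": 0}, {"tx": 0, "ty": 0, "tz": 0, "spin": 0}, {"tx": 0, "ty": 0, "tz": 0, "spin": 0}, {"tx": 0, "ty": 0, "tz": 0, "spin": 0}], gripper=-0.7)

```text
t: 16.0
ee_pos: [486.4, 156.4, 254.3]
orientation: [-3.118, 0.388, 0.0]
ft_force: [1.0, 0.0, 0.1]
width: 74.1
grasp_force: 0.0
```

```bash
python3 st.py; python3 ang.py -14.2 492.9 154.1 202 scene wrist
```

```text
16.0 [486.45 156.39 254.25] along -2.8156754009000284 lat -0.7199862304406758 F [0.95 0.01 0.09] Fu 0.9218271773263239 Fv -0.24823126264748746 M [ 0.05  0.02 -0.07] 74.1485055065049 0.0
scene 0.7 118 [325.2, 145.2, 333.6, 161.7] [(np.float64(0.7814569536423841), np.float64(1.35), (3, 0)), (np.float64(0.7718120805369127), np.float64(1.3), (0, 0)), (np.float64(0.7515923566878981), np.float64(1.4), (3, 0)), (np.float64(0.7421383647798742), np.float64(1.45), (3, 0)), (np.float64(0.7350993377483444), np.float64(1.25), (-3, 0)), (np.float64(0.7222222222222222), np.float64(1.5), (3, 0))]
wrist 0.89 2595 [252.8, 209.6, 309.2, 290.2] [(np.float64(0.8894792773645058), np.float64(1.4), (-3, 0)), (np.float64(0.884083044982699), np.float64(1.45), (0, 0)), (np.float64(0.8329534353630739), np.float64(1.5), (0, 0)), (np.float64(0.8189900426742532), np.float64(1.35), (-3, 0)), (np.float64(0.8016144054641415), np.float64(1.55), (3, 0)), (np.float64(0.7300987797791981), np.float64(1.6), (3, 0))]
```

The tab now stands at about 1.43 rad. Next I lower the open fingers around the cap. Finger tips stay at 210 mm, above the ears.

Call:
apply_moves(targets=[{"tx": 0.003, "ty": -0.0008, "tz": -0.003, "spin": 0}, {"tx": 0.0059, "ty": -0.0015, "tz": -0.008, "spin": 0}, {"tx": 0.0059, "ty": -0.0015, "tz": -0.016, "spin": 0}, {"tx": 0.0059, "ty": -0.0015, "tz": -0.024, "spin": 0}, {"tx": 0.0059, "ty": -0.0015, "tz": -0.032, "spin": 0}, {"tx": 0.0059, "ty": -0.0015, "tz": -0.039, "spin": 0}, {"tx": 0.0059, "ty": -0.0015, "tz": -0.044, "spin": 0}, {"tx": 0.0059, "ty": -0.0015, "tz": -0.044, "spin": 0}], gripper=-0.7)

```text
t: 17.0
ee_pos: [491.9, 154.8, 209.4]
orientation: [3.117, -0.388, -0.002]
ft_force: [0.4, -0.9, 0.7]
width: 74.9
grasp_force: 0.0
```

Call:
apply_moves(targets=[{"tx": 0, "ty": 0, "tz": 0, "spin": 0}, {"tx": 0, "ty": 0, "tz": 0, "spin": 0}, {"tx": 0, "ty": 0, "tz": 0, "spin": 0}, {"tx": 0, "ty": 0, "tz": 0, "spin": 0}, {"tx": 0, "ty": 0, "tz": 0, "spin": 0}, {"tx": 0, "ty": 0, "tz": 0, "spin": 0}, {"tx": 0, "ty": 0, "tz": 0, "spin": 0}, {"tx": 0, "ty": 0, "tz": 0, "spin": 0}], gripper=-0.21)

```text
t: 17.8
ee_pos: [492.3, 154.9, 210.3]
orientation: [-3.118, 0.388, 0.0]
ft_force: [0.1, 0.7, -0.2]
width: 52.9
grasp_force: 0.0
```

```bash
python3 st.py
```

```text
17.8 [492.35 154.87 210.28] along 3.2772352618923413 lat -0.6942570613585386 F [ 0.13  0.65 -0.21] Fu -0.033586381746702365 Fv -0.6665392880707715 M [ 0.07  0.03 -0.02] 52.92997036132264 0.0
```

Call:
apply_moves(targets=[{"tx": 0, "ty": 0, "tz": 0, "spin": 0}, {"tx": 0, "ty": 0, "tz": 0, "spin": 0}, {"tx": 0, "ty": 0, "tz": 0, "spin": 0}, {"tx": 0, "ty": 0, "tz": 0, "spin": 0}, {"tx": 0, "ty": 0, "tz": 0, "spin": 0}, {"tx": 0, "ty": 0, "tz": 0, "spin": 0}, {"tx": 0, "ty": 0, "tz": 0, "spin": 0}, {"tx": 0, "ty": 0, "tz": 0, "spin": 0}], gripper=-0.17)

```text
t: 18.6
ee_pos: [492.4, 155.0, 210.3]
orientation: [-3.117, 0.388, -0.0]
ft_force: [0.5, 2.5, -0.4]
width: 51.6
grasp_force: 21.2
```

```bash
python3 st.py
```

```text
18.6 [492.43 154.98 210.3 ] along 3.331111516392873 lat -0.8257086133510507 F [ 0.55  2.46 -0.38] Fu -0.07350545935069674 Fv -2.5215909622492023 M [ 0.43 -0.06  0.02] 51.61294202286944 21.235358098056167
```

Call:
apply_moves(targets=[{"tx": 0, "ty": 0, "tz": 0, "spin": 3}, {"tx": 0, "ty": 0, "tz": 0.0001, "spin": 6}, {"tx": 0, "ty": 0, "tz": 0.0002, "spin": 9}, {"tx": 0, "ty": 0, "tz": 0.0003, "spin": 12}, {"tx": 0, "ty": 0, "tz": 0.0004, "spin": 15}, {"tx": 0, "ty": 0, "tz": 0.0005, "spin": 18}, {"tx": 0, "ty": 0, "tz": 0.0006, "spin": 20}, {"tx": 0, "ty": 0, "tz": 0.0006, "spin": 20}])

```text
t: 19.4
ee_pos: [492.4, 154.7, 211.2]
orientation: [3.137, 0.16, 0.0]
ft_force: [-0.9, 0.4, 2.5]
width: 51.9
grasp_force: 21.2
```

```bash
python3 st.py
```

```text
19.4 [492.36 154.71 211.24] along 3.327470486841253 lat -0.5394041329359927 F [-0.93  0.45  2.53] Fu -1.0119476828469829 Fv -0.20762719649988337 M [0.   0.12 0.02] 51.898187232516484 21.20883186813444
```

Call:
apply_moves(targets=[{"tx": 0, "ty": 0, "tz": 0.0001, "spin": 4}, {"tx": 0, "ty": 0, "tz": 0.0003, "spin": 8}, {"tx": 0, "ty": 0, "tz": 0.0005, "spin": 12}, {"tx": 0, "ty": 0, "tz": 0.0007, "spin": 16}, {"tx": 0, "ty": 0, "tz": 0.0008, "spin": 20}, {"tx": 0, "ty": 0, "tz": 0.0009, "spin": 25}, {"tx": 0, "ty": 0, "tz": 0.001, "spin": 30}, {"tx": 0, "ty": 0, "tz": 0.001, "spin": 30}])

```text
t: 20.2
ee_pos: [492.4, 154.7, 212.1]
orientation: [2.989, 0.966, 0.0]
ft_force: [-1.0, -0.2, 3.8]
width: 51.8
grasp_force: 21.2
```

```bash
python3 st.py
```

```text
20.2 [492.44 154.75 212.15] along 3.399114826322433 lat -0.5968320727158932 F [-1.05 -0.22  3.84] Fu -0.9619855809695643 Fv 0.4691730954432017 M [-0.05  0.07 -0.02] 51.79829238985502 21.22845252044499
```

Call:
apply_moves(targets=[{"tx": 0, "ty": 0, "tz": 0.0004, "spin": 4}, {"tx": 0, "ty": 0, "tz": 0.0008, "spin": 8}, {"tx": 0, "ty": 0, "tz": 0.0011, "spin": 12}, {"tx": 0, "ty": 0, "tz": 0.0014, "spin": 17}, {"tx": 0, "ty": 0, "tz": 0.0017, "spin": 22}, {"tx": 0, "ty": 0, "tz": 0.0019, "spin": 27}, {"tx": 0, "ty": 0, "tz": 0.002, "spin": 32}, {"tx": 0, "ty": 0, "tz": 0.002, "spin": 32}])

```text
t: 21.0
ee_pos: [492.9, 155.0, 214.6]
orientation: [2.608, 1.751, 0.002]
ft_force: [-1.4, 0.1, 6.6]
width: 52.3
grasp_force: 21.3
```

```bash
python3 st.py; python3 - <<'E'
from h import *
ctrl.get_image('wrist')
for r in ctrl.outline_of('tab','wrist')[:1]:
    m=r['pixels'].astype(np.uint8);print(r['score'],r['box'],cv2.minAreaRect(max(cv2.findContours(m,0,2)[0],key=cv2.contourArea)))
E
```

```text
21.0 [492.91 154.96 214.62] along 3.796769856151064 lat -0.9221367341921997 F [-1.45  0.07  6.56] Fu -1.420643981751147 Fv 0.29036225600891663 M [-0.05  0.09  0.05] 52.3054857368689 21.28294709371403
0.76 [247.7, 267.6, 314.5, 349.0] ((281.7300109863281, 303.7692565917969), (64.06611633300781, 81.7293930053711), 1.1233028173446655)
```

Call:
apply_moves(targets=[{"tx": 0, "ty": 0, "tz": 0.0005, "spin": 2}, {"tx": 0, "ty": 0, "tz": 0.001, "spin": 4}, {"tx": 0, "ty": 0, "tz": 0.0013, "spin": 6}, {"tx": 0, "ty": 0, "tz": 0.0016, "spin": 8}, {"tx": 0, "ty": 0, "tz": 0.0018, "spin": 10}, {"tx": 0, "ty": 0, "tz": 0.002, "spin": 12}, {"tx": 0, "ty": 0, "tz": 0.002, "spin": 12}, {"tx": 0, "ty": 0, "tz": 0.002, "spin": 12}])

```text
t: 21.9
ee_pos: [492.3, 154.8, 215.8]
orientation: [-2.413, -2.012, 0.0]
ft_force: [-1.0, 0.6, 1.7]
width: 51.8
grasp_force: 21.2
```

```bash
python3 st.py
```

```text
21.9 [492.26 154.85 215.77] along 3.1938116716089784 lat -0.6490600674626985 F [-0.95  0.64  1.7 ] Fu -1.0798831803599562 Fv -0.392267039120901 M [0.04 0.1  0.01] 51.842878320842054 21.222686406690627
```

Call:
apply_moves(targets=[{"tx": 0, "ty": 0, "tz": 0.0002, "spin": 4}, {"tx": 0, "ty": 0, "tz": 0.0004, "spin": 8}, {"tx": 0, "ty": 0, "tz": 0.0006, "spin": 12}, {"tx": 0, "ty": 0, "tz": 0.0008, "spin": 16}, {"tx": 0, "ty": 0, "tz": 0.001, "spin": 20}, {"tx": 0, "ty": 0, "tz": 0.0011, "spin": 25}, {"tx": 0, "ty": 0, "tz": 0.0012, "spin": 30}, {"tx": 0, "ty": 0, "tz": 0.0012, "spin": 30}])

```text
t: 22.7
ee_pos: [492.9, 155.0, 218.1]
orientation: [1.805, 2.57, 0.002]
ft_force: [-0.8, 0.1, 8.0]
width: 51.7
grasp_force: 21.3
```

```bash
python3 st.py
```

```text
22.7 [492.94 155.01 218.06] along 3.8134835504652425 lat -0.9764161285554533 F [-0.81  0.08  7.99] Fu -0.8074762730803451 Fv 0.1237925355189193 M [-0.01  0.22  0.02] 51.65034889097923 21.2887845444493
```

Call:
apply_moves(targets=[{"tx": 0, "ty": 0, "tz": 0.0004, "spin": 0}, {"tx": 0, "ty": 0, "tz": 0.0008, "spin": 0}, {"tx": 0, "ty": 0, "tz": 0.0012, "spin": 0}, {"tx": 0, "ty": 0, "tz": 0.0016, "spin": 0}, {"tx": 0, "ty": 0, "tz": 0.002, "spin": 0}, {"tx": 0, "ty": 0, "tz": 0.002, "spin": 0}, {"tx": 0, "ty": 0, "tz": 0.002, "spin": 0}, {"tx": 0, "ty": 0, "tz": 0.002, "spin": 0}])

```text
t: 23.5
ee_pos: [492.2, 154.8, 218.9]
orientation: [-1.806, -2.57, 0.001]
ft_force: [-0.2, -0.2, -0.8]
width: 51.6
grasp_force: 21.2
```

```bash
python3 st.py
```

```text
23.5 [492.19 154.78 218.89] along 3.147643394514013 lat -0.5698059583479278 F [-0.2  -0.18 -0.83] Fu -0.15461767565794513 Fv 0.2233366853183967 M [-0.06 -0.09  0.02] 51.59759363791983 21.226086211390793
```

Call:
apply_moves(targets=[{"tx": 0, "ty": 0, "tz": 0.0003, "spin": 0}, {"tx": 0, "ty": 0, "tz": 0.0006, "spin": 0}, {"tx": 0, "ty": 0, "tz": 0.0009, "spin": 0}, {"tx": 0, "ty": 0, "tz": 0.0012, "spin": 0}, {"tx": 0, "ty": 0, "tz": 0.0012, "spin": 0}, {"tx": 0, "ty": 0, "tz": 0.0012, "spin": 0}, {"tx": 0, "ty": 0, "tz": 0.0012, "spin": 0}, {"tx": 0, "ty": 0, "tz": 0.0012, "spin": 0}])

```text
t: 24.3
ee_pos: [492.4, 154.9, 220.3]
orientation: [-1.806, -2.57, 0.0]
ft_force: [0.3, 1.2, -1.0]
width: 51.7
grasp_force: 21.2
```

```bash
python3 st.py
```

```text
24.3 [492.35 154.86 220.27] along 3.283836959021369 lat -0.683052335031737 F [ 0.27  1.18 -1.  ] Fu -0.03241724874670271 Fv -1.2099545552881659 M [-0.01 -0.12  0.05] 51.747841542215845 21.22600147034973
```

Call:
apply_moves(targets=[{"tx": 0, "ty": 0, "tz": 0.0003, "spin": 0}, {"tx": 0, "ty": 0, "tz": 0.0006, "spin": 0}, {"tx": 0, "ty": 0, "tz": 0.0009, "spin": 0}, {"tx": 0, "ty": 0, "tz": 0.0012, "spin": 0}, {"tx": 0, "ty": 0, "tz": 0.0012, "spin": 0}, {"tx": 0, "ty": 0, "tz": 0.0012, "spin": 0}, {"tx": 0, "ty": 0, "tz": 0.0012, "spin": 0}, {"tx": 0, "ty": 0, "tz": 0.0012, "spin": 0}])

```text
t: 25.1
ee_pos: [492.4, 154.9, 221.5]
orientation: [-1.806, -2.57, 0.0]
ft_force: [-0.9, 0.3, -0.8]
width: 52.0
grasp_force: 21.2
```

```bash
python3 st.py
```

```text
25.1 [492.35 154.87 221.47] along 3.2809175785306786 lat -0.6901687597773531 F [-0.9   0.35 -0.79] Fu -0.954832308360622 Fv -0.11619591387387068 M [-0.01 -0.11  0.  ] 52.00680116546483 21.225757095962763
```

Call:
apply_moves(targets=[{"tx": 0, "ty": 0, "tz": 0.0005, "spin": 0}, {"tx": 0, "ty": 0, "tz": 0.001, "spin": 0}, {"tx": 0, "ty": 0, "tz": 0.0015, "spin": 0}, {"tx": 0, "ty": 0, "tz": 0.002, "spin": 0}, {"tx": 0, "ty": 0, "tz": 0.0025, "spin": 0}, {"tx": 0, "ty": 0, "tz": 0.003, "spin": 0}, {"tx": 0, "ty": 0, "tz": 0.003, "spin": 0}, {"tx": 0, "ty": 0, "tz": 0.003, "spin": 0}])

```text
t: 25.9
ee_pos: [492.3, 154.8, 224.5]
orientation: [-1.806, -2.57, 0.0]
ft_force: [0.5, 0.5, -0.7]
width: 52.0
grasp_force: 21.2
```

```bash
python3 st.py
```

```text
25.9 [492.34 154.85 224.47] along 3.2750159827351184 lat -0.6679480247190019 F [ 0.46  0.5  -0.7 ] Fu 0.3248997303197927 Fv -0.5994028419481723 M [-0.04 -0.07 -0.02] 52.01116945524604 21.226233383640647
```

Call:
apply_moves(targets=[{"tx": 0, "ty": 0, "tz": 0.003, "spin": 0}, {"tx": 0, "ty": 0, "tz": 0.007, "spin": 0}, {"tx": 0, "ty": 0, "tz": 0.012, "spin": 0}, {"tx": 0, "ty": 0, "tz": 0.017, "spin": 0}, {"tx": 0, "ty": 0, "tz": 0.022, "spin": 0}, {"tx": 0, "ty": 0, "tz": 0.028, "spin": 0}, {"tx": 0, "ty": 0, "tz": 0.034, "spin": 0}, {"tx": 0, "ty": 0, "tz": 0.04, "spin": 0}])

```text
t: 26.7
ee_pos: [492.4, 154.9, 265.1]
orientation: [1.806, 2.57, 0.0]
ft_force: [0.7, 0.3, -0.2]
width: 51.7
grasp_force: 21.2
```

```bash
python3 st.py; python3 - <<'E'
from h import *
np.set_printoptions(precision=1,suppress=True)
for c in('scene','top'):
    im=ctrl.get_image(c);C=cam(c)
    for r in ctrl.outline_of('mat',c):
        m=r['pixels'].astype(np.uint8);cn=max(cv2.findContours(m,0,2)[0],key=cv2.contourArea)
        P=np.array([onz(C,p,6)[:2] for p in cn[:,0].astype(float)]).astype(np.float32)
        print(c,r['score'],im[m>0].mean(0),cv2.minAreaRect(P))
    if c=='scene':
        for n in('cap','tab'):
            print(n,[(r['score'],r['box']) for r in ctrl.outline_of(n,c)[:1]])
E
```

```text
26.7 [492.38 154.9  265.1 ] along 3.301092227964795 lat -0.7302061576488318 F [ 0.73  0.33 -0.17] Fu 0.6245289285684182 Fv -0.5011565714294701 M [-0.04 -0.07  0.04] 51.71803498235632 21.226107571274042
scene 0.95 [42.4 34.3 30.2] ((578.1179809570312, -126.26602172851562), (154.09068298339844, 121.38851928710938), 17.089202880859375)
scene 0.84 [222.9  20.3   7. ] ((329.510009765625, -165.8538360595703), (152.48312377929688, 120.8658676147461), 28.619022369384766)
scene 0.62 [123.9  62.4  23.6] ((251.4589080810547, -380.0354309082031), (153.66644287109375, 121.25273132324219), 14.654730796813965)
cap [(0.73, [320.7, 125.6, 337.9, 160.7])]
tab [(0.53, [327.6, 127.1, 337.6, 147.0])]
top 0.92 [26.2 28.6 30.9] ((572.5045776367188, -125.67415618896484), (148.49246215820312, 119.57057189941406), 16.94272804260254)
top 0.74 [146.8  90.4  56.5] ((244.31942749023438, -379.94622802734375), (151.701904296875, 124.50315856933594), 15.182890892028809)
top 0.71 [239.6  69.6  65.9] ((320.42706298828125, -165.13243103027344), (151.27987670898438, 121.20407104492188), 28.177715301513672)
```

The cap is free of the keg and held. The black mat's centre is at about (575,-126), so I'll carry the cap there.

Call:
apply_moves(targets=[{"tx": 0.004, "ty": -0.012, "tz": 0.004, "spin": 0}, {"tx": 0.013, "ty": -0.045, "tz": 0.008, "spin": 0}, {"tx": 0.025, "ty": -0.085, "tz": 0.01, "spin": 0}, {"tx": 0.038, "ty": -0.13, "tz": 0.01, "spin": 0}, {"tx": 0.051, "ty": -0.175, "tz": 0.0, "spin": 0}, {"tx": 0.064, "ty": -0.217, "tz": -0.02, "spin": 0}, {"tx": 0.075, "ty": -0.255, "tz": -0.04, "spin": 0}, {"tx": 0.083, "ty": -0.281, "tz": -0.06, "spin": 0}])

```text
t: 27.8
ee_pos: [575.8, -129.7, 203.9]
orientation: [1.808, 2.568, -0.0]
ft_force: [0.4, 1.2, 0.1]
width: 52.2
grasp_force: 21.2
```

Call:
apply_moves(targets=[{"tx": 0, "ty": 0, "tz": -0.02, "spin": 0}, {"tx": 0, "ty": 0, "tz": -0.045, "spin": 0}, {"tx": 0, "ty": 0, "tz": -0.07, "spin": 0}, {"tx": 0, "ty": 0, "tz": -0.095, "spin": 0}, {"tx": 0, "ty": 0, "tz": -0.12, "spin": 0}, {"tx": 0, "ty": 0, "tz": -0.145, "spin": 0}, {"tx": 0, "ty": 0, "tz": -0.16, "spin": 0}, {"tx": 0, "ty": 0, "tz": -0.165, "spin": 0}])

```text
t: 28.6
ee_pos: [574.3, -126.5, 37.9]
orientation: [-1.805, -2.568, 0.002]
ft_force: [-0.3, 0.5, -0.5]
width: 52.1
grasp_force: 21.2
```

```bash
python3 st.py; python3 - <<'E'
from h import *
im=ctrl.get_image('scene');save('s2.png',cv2.resize(im[190:330,160:347],(800,600),interpolation=cv2.INTER_CUBIC))
E
```

```text
28.6 [ 574.34 -126.49   37.87] along 151.69999797647404 lat 251.99614551102835 F [-0.34  0.53 -0.46] Fu -0.4609675193013286 Fv -0.43185896186733025 M [-0.04 -0.06  0.01] 52.13049729178763 21.22766558546573
```

View pics/s2.png

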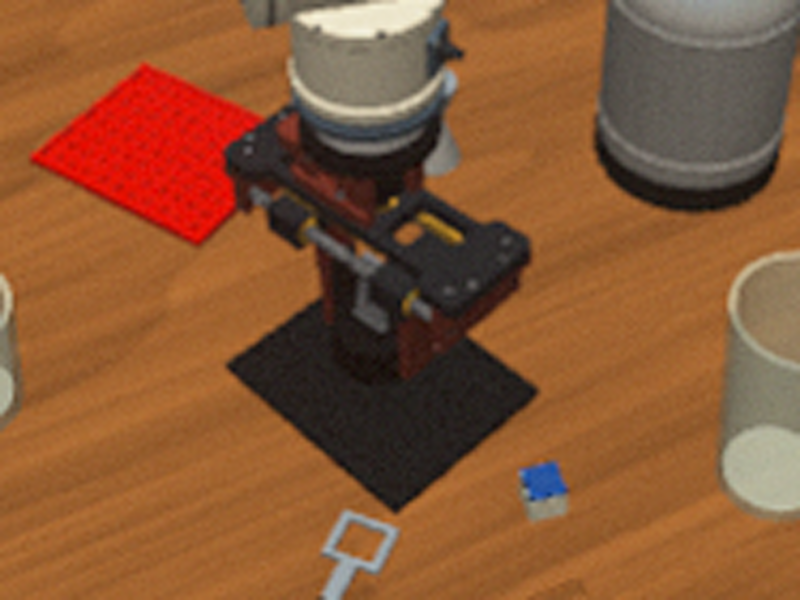

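The cap hangs over the black mat at (375,350) in the crop, with nothing nearby disturbed. I'll lower it until it touches.

Call:
apply_moves(targets=[{"tx": 0, "ty": 0, "tz": -0.004, "spin": 0}, {"tx": 0, "ty": 0, "tz": -0.008, "spin": 0}, {"tx": 0, "ty": 0, "tz": -0.012, "spin": 0}, {"tx": 0, "ty": 0, "tz": -0.015, "spin": 0}, {"tx": 0, "ty": 0, "tz": -0.017, "spin": 0}, {"tx": 0, "ty": 0, "tz": -0.019, "spin": 0}, {"tx": 0, "ty": 0, "tz": -0.019, "spin": 0}, {"tx": 0, "ty": 0, "tz": -0.019, "spin": 0}])

```text
t: 29.45
ee_pos: [575.4, -126.1, 20.5]
orientation: [-1.806, -2.57, 0.0]
ft_force: [0.7, -0.4, -0.1]
width: 52.0
grasp_force: 21.2
```

Call:
apply_moves(targets=[{"tx": 0, "ty": 0, "tz": -0.0005, "spin": 0}, {"tx": 0, "ty": 0, "tz": -0.001, "spin": 0}, {"tx": 0, "ty": 0, "tz": -0.0015, "spin": 0}, {"tx": 0, "ty": 0, "tz": -0.002, "spin": 0}, {"tx": 0, "ty": 0, "tz": -0.002, "spin": 0}, {"tx": 0, "ty": 0, "tz": -0.002, "spin": 0}, {"tx": 0, "ty": 0, "tz": -0.002, "spin": 0}, {"tx": 0, "ty": 0, "tz": -0.002, "spin": 0}])

```text
t: 30.25
ee_pos: [575.4, -126.1, 18.5]
orientation: [1.806, 2.57, 0.0]
ft_force: [-0.1, -0.6, -2.4]
width: 51.9
grasp_force: 21.2
```

Call:
apply_moves(targets=[{"tx": 0, "ty": 0, "tz": -0.0005, "spin": 0}, {"tx": 0, "ty": 0, "tz": -0.001, "spin": 0}, {"tx": 0, "ty": 0, "tz": -0.0015, "spin": 0}, {"tx": 0, "ty": 0, "tz": -0.0015, "spin": 0}, {"tx": 0, "ty": 0, "tz": -0.0015, "spin": 0}, {"tx": 0, "ty": 0, "tz": -0.0015, "spin": 0}, {"tx": 0, "ty": 0, "tz": -0.0015, "spin": 0}, {"tx": 0, "ty": 0, "tz": -0.0015, "spin": 0}])

```text
t: 31.05
ee_pos: [575.4, -126.2, 17.0]
orientation: [1.806, 2.57, 0.0]
ft_force: [0.3, -0.4, -0.8]
width: 51.7
grasp_force: 21.2
```

Call:
apply_moves(targets=[{"tx": 0, "ty": 0, "tz": -0.0005, "spin": 0}, {"tx": 0, "ty": 0, "tz": -0.001, "spin": 0}, {"tx": 0, "ty": 0, "tz": -0.001, "spin": 0}, {"tx": 0, "ty": 0, "tz": -0.001, "spin": 0}, {"tx": 0, "ty": 0, "tz": -0.001, "spin": 0}, {"tx": 0, "ty": 0, "tz": -0.001, "spin": 0}, {"tx": 0, "ty": 0, "tz": -0.001, "spin": 0}, {"tx": 0, "ty": 0, "tz": -0.001, "spin": 0}])

```text
t: 31.85
ee_pos: [575.4, -126.1, 16.0]
orientation: [1.806, 2.57, 0.0]
ft_force: [0.1, 0.0, 0.1]
width: 51.9
grasp_force: 21.2
```

Call:
apply_moves(targets=[{"tx": 0, "ty": 0, "tz": -0.0005, "spin": 0}, {"tx": 0, "ty": 0, "tz": -0.001, "spin": 0}, {"tx": 0, "ty": 0, "tz": -0.001, "spin": 0}, {"tx": 0, "ty": 0, "tz": -0.001, "spin": 0}, {"tx": 0, "ty": 0, "tz": -0.001, "spin": 0}, {"tx": 0, "ty": 0, "tz": -0.001, "spin": 0}, {"tx": 0, "ty": 0, "tz": -0.001, "spin": 0}, {"tx": 0, "ty": 0, "tz": -0.001, "spin": 0}])

```text
t: 32.65
ee_pos: [575.4, -126.1, 15.3]
orientation: [1.806, 2.57, 0.0]
ft_force: [-2.3, 0.4, 4.9]
width: 51.6
grasp_force: 21.2
```

The cap has touched the mat at about 5 N. I'll release it and rise straight up.

Call:
apply_moves(targets=[{"tx": 0, "ty": 0, "tz": 0, "spin": 0}, {"tx": 0, "ty": 0, "tz": 0, "spin": 0}, {"tx": 0, "ty": 0, "tz": 0, "spin": 0}, {"tx": 0, "ty": 0, "tz": 0, "spin": 0}, {"tx": 0, "ty": 0, "tz": 0, "spin": 0}, {"tx": 0, "ty": 0, "tz": 0, "spin": 0}, {"tx": 0, "ty": 0, "tz": 0, "spin": 0}, {"tx": 0, "ty": 0, "tz": 0, "spin": 0}], gripper=-0.7)

```text
t: 33.45
ee_pos: [575.4, -126.1, 15.0]
orientation: [-1.806, -2.57, 0.0]
ft_force: [0.8, -0.1, 0.0]
width: 74.9
grasp_force: 0.0
```

Call:
apply_moves(targets=[{"tx": 0, "ty": 0, "tz": 0.005, "spin": 0}, {"tx": 0, "ty": 0, "tz": 0.015, "spin": 0}, {"tx": 0, "ty": 0, "tz": 0.03, "spin": 0}, {"tx": 0, "ty": 0, "tz": 0.05, "spin": 0}, {"tx": 0, "ty": 0, "tz": 0.075, "spin": 0}, {"tx": 0, "ty": 0, "tz": 0.1, "spin": 0}, {"tx": 0, "ty": 0, "tz": 0.125, "spin": 0}, {"tx": 0, "ty": 0, "tz": 0.15, "spin": 0}])

```text
t: 34.25
ee_pos: [575.4, -126.2, 167.6]
orientation: [1.805, 2.569, 0.001]
ft_force: [-0.7, 0.2, -0.0]
width: 74.9
grasp_force: 0.0
```

Call:
apply_moves(targets=[{"tx": -0.02, "ty": 0, "tz": 0.02, "spin": 0}, {"tx": -0.05, "ty": 0, "tz": 0.04, "spin": 0}, {"tx": -0.09, "ty": 0, "tz": 0.06, "spin": 0}, {"tx": -0.12, "ty": 0, "tz": 0.08, "spin": 0}, {"tx": -0.15, "ty": 0, "tz": 0.08, "spin": 0}, {"tx": -0.15, "ty": 0, "tz": 0.08, "spin": 0}, {"tx": -0.15, "ty": 0, "tz": 0.08, "spin": 0}, {"tx": -0.15, "ty": 0, "tz": 0.08, "spin": 0}])

```text
t: 35.05
ee_pos: [426.4, -126.3, 245.6]
orientation: [1.805, 2.569, 0.001]
ft_force: [0.9, 0.2, 0.3]
width: 74.5
grasp_force: 0.0
```

```bash
python3 - <<'E'
from h import *
o=ctrl.get_obs();print(o['t'],o['ee_pos'],o['ft_force'])
im=ctrl.get_image('scene');C=cam('scene')
print([(r['score'],onz(C,r['uv'],6)) for r in ctrl.pinpoint('cap','scene')[:2]])
E
python3 ang.py 115 575 -126 6 scene
```

```text
35.05 [ 426.36581713 -126.28210115  245.63579534] [0.90396133 0.20867913 0.30292326]
[(0.81, array([ 571.10219189, -119.3731311 ,    6.        ])), (0.2, array([232.21356285, 364.54997376,   6.        ]))]
scene 0.56 129 [243.5, 254.4, 258.4, 274.7] [(np.float64(0.7325581395348837), np.float64(1.4), (-3, 0)), (np.float64(0.7321428571428571), np.float64(1.5), (0, -3)), (np.float64(0.7212121212121212), np.float64(1.55), (0, 0)), (np.float64(0.7192982456140351), np.float64(1.45), (-3, 0)), (np.float64(0.7177914110429447), np.float64(1.6), (0, -3)), (np.float64(0.7142857142857143), np.float64(1.35), (-3, 0))]
```

```bash
python3 - <<'E'
from h import *
im=ctrl.get_image('scene');save('fin.png',cv2.resize(im[200:320,170:330],(800,600),interpolation=cv2.INTER_CUBIC))
E
```

```text
(no output)
```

View pics/fin.png

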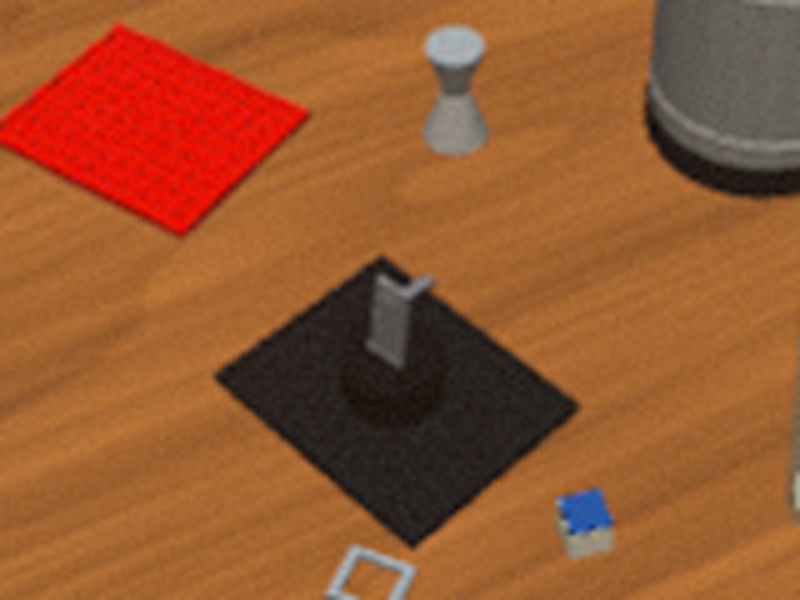

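The cap stands upright mid-mat at (392,380) with its tab up at (390,320). Jigger, chalk and opener are undisturbed, and the arm is clear, so I'm handing it in.

```bash
python3 -c "
from workcell import ctrl
print(ctrl.close_job())"
```

```text
the job is handed in; nothing more can be done
None
```

The mini keg is open: the cap, its tab still up (about 1.4 rad), stands upright in the middle of the black mat, and I handed the job in at about 35 s; no verdict was returned.

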